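# Show the milling ball on the viewing pad

### The arm

A 7-joint arm with a two-finger parallel gripper is mounted at the origin on the work surface. World frame = base frame: x ahead of the robot, y to its left, z up, the work surface at z = 0. Lengths are in m, angles in rad, forces in N, time in s.
With the tool pointing down it reaches from about 0.425 to 0.925 m from the base axis. Payload 6.8 kg.
Tool frame: the origin (TCP) lies midway between the tips of the shut fingers; the grasp point (between the pads) lies 19 mm behind it; x points along the fingers, y is the direction in which the jaws open and shut, and the axes are right-handed (so a half turn about x gives the same grasp; the last joint's range is limited). The gripper opens to 85 mm and grips with 20 to 120 N. Pads are 22 mm wide; open, the fingers measure 114 mm over their backs; the gripper's body (76 mm by 85 mm) begins 54 mm behind the grasp point. The pads swing forward as they close: fully open they stand 13 mm farther back than shut.
Start: joints at [-1.223, 0.477, 0.022, 1.555, -0.011, 1.109, -0.083], TCP at [0.297, 0.606, 0.231] pointing down, gripper open.
Joint ranges: [-2.96, 2.96], [-0.34, 2.1], [-1.41, 1.46], [0.24, 2.44], [-1.37, 4.51], [0.17, 1.92], [-2.96, 2.96]. Speed limits (rad/s): [2.39, 2.39, 3.14, 3.14, 3.14, 3.14, 3.14].

### API

Orientations are given as a rotation vector (axis times angle).
In Python, from bench import r, viewer, nets gives the robot as it stands.
- The arm moves only by the shell command python3 -m pendant 'ROWS' [FORCE]. ROWS is JSON, one flat list of numbers, 5 for each row, row after row: the finger opening in mm, from 0 to 85.4, then the shift along the tool's x, y, z in mm, then the turn about the tool's x in rad. A call has 1 to 20 rows; each row shifts and turns the commanded pose from where the row before left it, along the tool's axes as they then stand; what a row does not reach is not made up. A row lasts 1/8 s, in which the tool goes at most 62.5 mm and 10.7 degrees, less where a joint would pass 70% of its speed; a pose out of reach is approached as far as the arm can. A call with a gripper value outside its range is refused whole. The fingers move at their own pace and stop on an object; FORCE is the grip in N (left out, the last holds). Time passes only in rows, so rows that do not move let the fingers close. It gives the time, the measured TCP pose, the force and the opening at its end, in the units of the state.
- r.get_obs(): the state, without advancing time (a new reading comes with each control period).
- viewer.grab_frame(name): name is "scene" or "top" or "wrist"; returns (picture, depth): 480x640x3 uint8, red, green, blue; 480x640 float32, m along the optical axis (not along the pixel's ray), 0 where there is no reading.
- viewer.calibration(name): a dict with "mtx" (3x3 intrinsics, pixels), "world_to_cam" (4x4, takes a point from world to camera coordinates). Camera axes: x right, y up, looking along -z (the intrinsics and any distortion apply to the point x, -y, -z); pixel columns grow to the right and rows downward; lengths in m; the calibration is good to about 2 mm. A picture is of the moment at which its call begins: read the wrist's pose just before it. calibration takes no time and is no camera call; for the wrist camera it gives the pose at the moment of the call.
- r.hand_in(): hands the job in, once; it reports no verdict.
Trained networks look in the newest picture that a camera, given by its name, has taken for a name from the list of things; names that differ only in an ending like _2 or _b are one class to them, and where a whole thing is asked for, a point or a joint stands for the part that bears it (a point fixed in the world has none). Each returns a list of dicts, best first, with "score" (0 to 1); they miss things now and then, are a little off and sometimes report something else, mostly with a low value. They report only what shows in the picture. A call takes as long as a camera call. They do not tell look-alikes from the thing itself.
- nets.look_for(name, camera): "location" ([x, y, z] in m, in world coordinates, good to about 4 mm: the middle of the surface that is visible of it).
- nets.silhouettes(name, camera): "mask" (480x640 bool, what is visible of it).
The state is a dict: "clock": time; "joints": joint angles; "qvel": joint speeds; "tau": joint torques, N m; "tcp_pos": TCP position; "orientation": TCP orientation; "contact_force": force on the tool from outside, world axes, zero at the start; "moment": the same for the moment, N m; "grip_width": finger opening in m.
Only numpy, scipy, OpenCV 4.12 (cv2) and the standard library are available. Lean on these libraries where they do the work, as an engineer would, in place of code of your own. Each camera call takes 0.05 s, during which the arm holds its last target. There are 200 camera calls.

### The job

Swing the red latch lever clear of the case and open the clear lid right back, then take the steel dish by its blue overhead bar and lift it up out of the case with the loose ball lying in it. Carry it over the lit viewing pad and turn it a quarter turn, so that the bar runs along the dark line on the pad, and finish while still holding it there, level and still, with the dish's foot about 100 mm above the pad. Keep the dish level and the ball at its middle all the way, do not touch the ball, leave latch and lid open, and leave the tube rack, the bottle and the tip box where they stand.

Things in the scene. Friction and masses are not known exactly. Their poses are not given: they have to be found in the camera images.
- case: grey open case, fixed to the bench, 150 (x) x 190 (y) x 100 mm high, walls and floor 6 mm thick, with a clear hinged lid on top. Origin: centre of its underside. Its -x side is the front (towards the robot), where the lid's handle and the latch are. Its floor, on which the dish stands, is 6 mm above the origin.
- latch (a joint): red latch lever that swings level on an upright pin at case x -100, y +70 mm. 0: points along case +x, across the lid, locking it; grows counter-clockwise seen from above, towards case +y; lid free above about 1.0, stop at 1.6 rad. Takes about 1 N at the knob, stays where left; starts at 0 to 0.25. Lever 14 mm wide, reaches 65 mm from the pin, top 116 mm above the bench.
- latch_knob (a point): centre of the grip zone of the round upright red knob on the latch lever: 16 mm in diameter, 42 mm tall, standing on the lever 55 mm from the pin. The point is 145 mm above the bench, 13 mm below the knob's top.
- lid (a joint): clear plastic lid, 150 x 190 x 6 mm, hinged along the far (+x) top edge of the case, axis along the case's y. 0 is shut, it grows as the front edge rises; stop at 1.8 rad (leaning back). Stiff hinge: it stays where it is left and takes about 2 to 4 N at the handle.
- lid_handle (a point): middle of the lid's blue handle: a round bar 10 mm in diameter and 70 mm long along the case's y, 45 mm in front of the lid's front edge and of the case's front wall (40 mm clear gap), level with the lid, 104 mm above the bench when shut; 195 mm from the hinge axis
- lid_hinge (a point): middle of the lid's hinge line (the hinge axis runs along the case's y, 3 mm below this point when the lid is shut)
- dish: loose round steel dish, 94 mm in diameter, 21 mm high at its lip, standing on the case floor near its middle, with a blue straight overhead bar on two thin posts; about 0.2 kg. Origin: centre of its underside; its x axis runs along the bar. In the case the bar runs front to back, within about 7 degrees of the case's x axis. The inside is a shallow bowl falling about 9 degrees to its middle.
- dish_grip (a point): centre of the dish's blue overhead bar: 100 mm long (dish x) , 12 mm wide (dish y), 18 mm tall, its middle 75 mm above the dish's underside (81 mm above the bench while in the case). Below it are 30 mm of free space above the ball.
- dish_seat (a point): where the centre of the ball belongs: on the dish's axis, 20 mm above its underside
- ball_center (a point): centre of the loose orange milling ball, 24 mm in diameter, 50 g, resting at the middle of the dish and rolling freely
- pad: fixed square viewing pad, 110 x 110 x 10 mm, black with a white lit face and one dark line 8 mm wide through its middle. Origin: centre of its underside. The line runs along the pad's y axis. The pad stands on the case's -y side, squared with the case, so that the line is at a right angle to the way the bar runs in the case.
- rack: bystander: crimson tube rack with coloured caps, 170 x 80 x 48 mm, origin at the centre of its underside
- reagent: bystander: amber bottle with a blue cap, 60 mm in diameter, 130 mm tall, origin at the centre of its underside
- tipbox: bystander: grey and blue pipette-tip box, 117 x 82 x 63 mm, origin at the centre of its underside
Not all that is in view belongs to the job. Of the things that look like the pad, take the one that is farthest to the robot's right at the start.

How it is judged:
On the way, in this order (a step that is already met when the one before it is completed fails the run):
1. the latch lever is swung clear of the lid (value of joint latch above 1 rad), for 0.2 s.
2. the lid is opened right back, past upright or nearly so (value of joint lid above 1.5 rad), for 0.2 s.
3. the dish is lifted clear above the case's rim (z of dish in the frame of case above 0.105 m), for 0.2 s.
At the end, for the whole second after the job is handed in: The fingers hold the dish still, centred within 30 mm over the pad, underside 50 to 160 mm above the pad's top, bar within 11 degrees of the line, level within 6 degrees, ball within 8 mm of the dish's middle; latch beyond 1.0 rad, lid beyond 1.5 rad (value of joint latch above 1 rad and value of joint lid above 1.5 rad and horizontal distance between dish and pad below 0.03 m and z of dish in the frame of pad between 0.06 and 0.17 m and angle between the x axis of dish and the y axis of pad, either way round below 0.2 rad and angle between dish's own z axis and vertical below 0.1 rad and distance between ball_center and dish_seat below 0.008 m and linear speed of dish below 0.02 m/s and angular speed of dish below 0.15 rad/s and contact force between dish and the fingers above 1 N); the arm keeps its last pose, push and grip.
It fails at once if the ball rolls more than 15 mm off the dish's middle (distance between ball_center and dish_seat above 0.015 m).
It fails at once if the dish is tilted by more than 14 degrees (angle between dish's own z axis and vertical above 0.25 rad).
It fails at once if the ball is touched by the robot (contact force between ball and the fingers above 0.1 N or contact force between ball and the arm above 0.1 N).
It fails at once if a bystander is shifted by more than 30 mm (distance of any of rack, reagent, tipbox from where it was at the start of the episode above 0.03 m).
It also fails if it takes over 72 s, if anything falls off the work surface, if the arm or the gripper's body presses on something with over 40 N, if the wrist force passes 120 N, or if a joint passes its speed limit or range.

## Working session

There is one attempt and no reset: what is moved stays moved. The work goes in short steps, Python scripts to look and compute and a shell command to move; the robot and the scene stay as the last step left them, time stands still between calls to the robot, and variables do not carry over. Pictures are saved under pics/ and viewed, about 8 in all and at most 12, crops included, and the job is handed in when it is done.

```bash
ls; mkdir -p pics; cat > h.py <<'E'
import numpy as np, cv2
from bench import r, viewer, nets
from scipy.spatial.transform import Rotation as R
def save(n,f,crop=None):
    p,d=viewer.grab_frame(n); im=p[:,:,::-1]
    if crop: im=im[crop[0]:crop[1],crop[2]:crop[3]]
    cv2.imwrite('pics/'+f,im); return p,d
def world(n,u,v,d):
    c=viewer.calibration(n);K=c['mtx'];T=np.linalg.inv(c['world_to_cam'])
    u,v,d=map(np.asarray,(u,v,d))
    P=np.stack([(u-K[0,2])/K[0,0]*d,-(v-K[1,2])/K[1,1]*d,-d,np.ones_like(d)],-1)
    return (P@T.T)[...,:3]
def st():
    o=r.get_obs();print(o['clock'],np.round(o['tcp_pos'],4),'\n',np.round(R.from_rotvec(o['orientation']).as_matrix(),3),np.round(o['contact_force'],1),round(o['grip_width'],4),np.round(o['joints'],2));return o
E
python3 - <<'E'
from h import *
st()
a,_=save('top','top0.png');b,_=save('scene','scene0.png')
cv2.imwrite('pics/both.png',cv2.resize(np.vstack([a,b])[:,:,::-1],(400,600)) )
for cam in('top','scene'):
  print(cam,{k:np.round(v,3).tolist() for k,v in viewer.calibration(cam).items()})
  for n in ['case','latch','latch_knob','lid','lid_handle','lid_hinge','dish','dish_grip','ball_center','pad','rack','reagent','tipbox']:
    print(n,[(np.round(x['location'],3).tolist(),round(x['score'],2)) for x in nets.look_for(n,cam)[:4]])
E
```

```text
pics
0.0 [0.2969 0.6056 0.2303] 
 [[-0.001  0.44   0.898]
 [-0.002  0.898 -0.44 ]
 [-1.    -0.002  0.   ]] [-0.1  0.4  0.3] 0.0851 [-1.22  0.48  0.02  1.56 -0.01  1.11 -0.08]
top {'mtx': [[486.616, 0.0, 317.323], [0.0, 486.616, 237.393], [0.0, 0.0, 1.0]], 'world_to_cam': [[-0.005, -1.0, -0.019, -0.006], [0.998, -0.007, 0.063, -0.574], [-0.063, -0.019, 0.998, -1.35], [0.0, 0.0, 0.0, 1.0]]}
case [([0.594, 0.042, 0.105], 0.84)]
latch [([0.51, 0.099, 0.112], 0.63)]
latch_knob [([0.511, 0.099, 0.118], 0.75)]
lid [([0.594, 0.035, 0.105], 0.82)]
lid_handle [([0.597, 0.029, 0.106], 0.75)]
lid_hinge [([0.591, 0.035, 0.107], 0.72)]
dish []
dish_grip []
ball_center []
pad [([0.625, -0.184, 0.017], 0.85), ([0.348, -0.104, 0.01], 0.76), ([0.817, 0.004, 0.012], 0.65)]
rack [([0.562, -0.412, 0.033], 0.96)]
reagent [([0.753, -0.14, 0.085], 0.57), ([0.589, 0.039, 0.108], 0.5)]
tipbox [([0.572, 0.403, 0.061], 0.92)]
scene {'mtx': [[491.025, 0.0, 316.895], [0.0, 491.025, 242.946], [0.0, 0.0, 1.0]], 'world_to_cam': [[-0.559, 0.829, 0.001, 0.347], [-0.439, -0.296, 0.848, 0.159], [0.704, 0.474, 0.53, -1.545], [0.0, 0.0, 0.0, 1.0]]}
case [([0.65, 0.056, 0.108], 0.69), ([0.78, -0.13, 0.069], 0.52)]
latch [([0.541, 0.114, 0.133], 0.61)]
latch_knob [([0.545, 0.107, 0.134], 0.48)]
lid [([0.603, 0.041, 0.105], 0.84)]
lid_handle [([0.603, 0.042, 0.107], 0.76)]
lid_hinge [([0.601, 0.04, 0.11], 0.84), ([0.778, -0.129, 0.07], 0.6)]
dish []
dish_grip [([0.538, 0.115, 0.132], 0.46), ([0.649, 0.058, 0.103], 0.19)]
ball_center [([0.652, 0.059, 0.104], 0.68)]
pad [([0.828, 0.001, 0.013], 0.91), ([0.632, -0.171, 0.014], 0.83), ([0.345, -0.113, 0.013], 0.8)]
rack [([0.585, -0.394, 0.032], 0.87)]
reagent [([0.778, -0.127, 0.069], 0.92)]
tipbox [([0.612, 0.412, 0.064], 0.92), ([0.6, 0.044, 0.108], 0.16)]
```

View pics/top0.png

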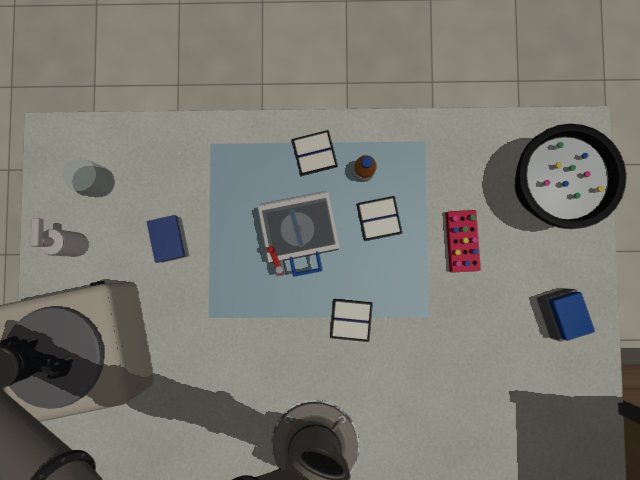

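View pics/scene0.png

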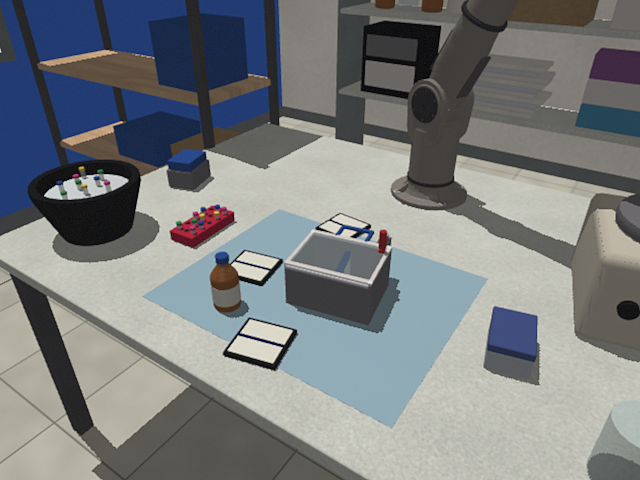

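The top view shows the case at (298,228) and the latch with its knob near (275,255). The lid handle is at (306,264). Of the three pads, the one farthest right is at (379,218). Next I'll measure poses from depth and colour.

```bash
python3 - <<'E'
from h import *
p,d=viewer.grab_frame('top')
v,u=np.mgrid[0:480,0:640]; W=world('top',u,v,d); hsv=cv2.cvtColor(p,cv2.COLOR_RGB2HSV)
H,S,V=[hsv[...,i].astype(int) for i in range(3)]
X,Y,Z=W[...,0],W[...,1],W[...,2]; ok=d>0
def rect(m,n):
    P=W[m]; c,s,a=cv2.minAreaRect((P[:,:2]*1000).astype(np.float32)); print(n,m.sum(),'c',np.round(c,1),'s',np.round(s,1),'a',round(a,2),'z',np.round(np.percentile(P[:,2]*1000,[5,50,95]),0))
near=ok&(X>.4)&(X<.75)&(Y>-.1)&(Y<.2)
red=near&((H<6)|(H>174))&(S>120)&(Z>.08); rect(red,'red'); rect(red&(Z>.138),'redtop')
for z in (.13,.15): print('hi red',np.round(W[red&(Z>z)].mean(0),4) if (red&(Z>z)).any() else 0)
blue=near&(H>100)&(H<125)&(S>140)&(X<.56)&(Z>.085); rect(blue,'handle'); print(W[blue].mean(0))
bar=near&(H>100)&(H<125)&(S>100)&(X>.54); rect(bar,'bar')
L=nets.silhouettes('lid','top')
C=nets.silhouettes('case','top')
for n,l in (('lid',L),('case',C)):
  if l: rect(l[0]['mask']&ok&(Z>.085)&(Z<.125)&~red&~blue,n)
rim=near&(Z>.09)&(Z<.12)&~red&~blue&(X>.5); rim=cv2.morphologyEx(rim.astype(np.uint8),cv2.MORPH_OPEN,np.ones((3,3)))>0; rect(rim,'rim')
for l in nets.silhouettes('pad','top')[:3]: rect(l['mask']&ok,'pad')
E
python3 - <<'E'
from h import *
p=cv2.imread('pics/top0.png')[170:310,240:420]; cv2.imwrite('pics/c1.png',cv2.resize(p,None,fx=4.2,fy=4.2,interpolation=cv2.INTER_CUBIC))
E
```

```text
red 123 c [509.2  98.8] s [75.9 14.9] a 19.39 z [113. 119. 161.]
redtop 35 c [535.1 107.9] s [12.9 14.4] a 0.74 z [144. 158. 162.]
hi red [0.5355 0.1071 0.1568]
hi red [0.5358 0.1078 0.1584]
handle 182 c [499.2  20.4] s [49.4 76.9] a 10.81 z [105. 109. 114.]
[0.490877   0.01916611 0.1092024 ]Traceback (most recent call last):
  File "<stdin>", line 12, in <module>
  File "<stdin>", line 7, in rect
    return _quantile_unchecked(
        a, q, axis, out, overwrite_input, method, keepdims, weights)
    return _ureduce(a,
                    func=_quantile_ureduce_func,
    ...<5 lines>...
                    overwrite_input=overwrite_input,
                    method=method)
    r = func(a, **kwargs)
    result = _quantile(arr,
                       quantiles=q,
    ...<2 lines>...
                       out=out,
                       weights=wgt)
    slices_having_nans = np.isnan(arr[-1, ...])
                                  ~~~^^^^^^^^^
IndexError: index -1 is out of bounds for axis 0 with size 0
```

View pics/c1.png

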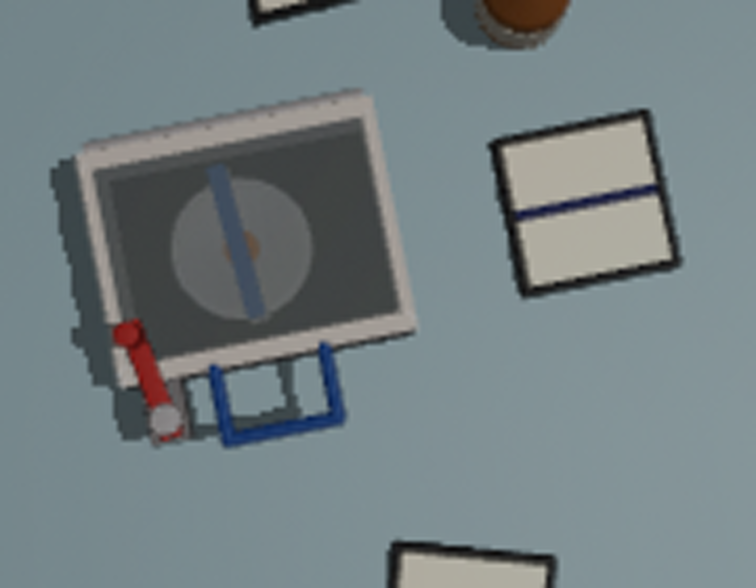

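The crop shows the latch with its knob at the +x end, at (0.536, 0.108). The handle is on the -x side, and the bar in the case runs roughly along case x. Now the remaining fits.

```bash
python3 - <<'E'
from h import *
p,d=viewer.grab_frame('top')
v,u=np.mgrid[0:480,0:640]; W=world('top',u,v,d); hsv=cv2.cvtColor(p,cv2.COLOR_RGB2HSV)
H,S,V=[hsv[...,i].astype(int) for i in range(3)]
X,Y,Z=W[...,0],W[...,1],W[...,2]; ok=d>0
def rect(m,n):
    if m.sum()<5: print(n,'none');return
    P=W[m]; c,s,a=cv2.minAreaRect((P[:,:2]*1000).astype(np.float32)); print(n,m.sum(),'c',np.round(c,1),'s',np.round(s,1),'a',round(a,2),'z',np.round(np.percentile(P[:,2]*1000,[5,50,95]),0))
    return P
near=ok&(X>.4)&(X<.75)&(Y>-.1)&(Y<.2)
blue=near&(H>100)&(H<125)&(S>140)&(X<.56)&(Z>.085)
P=W[blue]
for a in (10,11,12):
  e=np.array([np.cos(np.radians(a)),np.sin(np.radians(a))]); t=P[:,:2]@e; q=P[t<t.min()+.011]; print('hbar',a,q[:,:2].mean(0),(q[:,:2]@[-e[1],e[0]]).min(),(q[:,:2]@[-e[1],e[0]]).max(),t.min())
red=near&((H<6)|(H>174))&(S>120)&(Z>.08)
rim=near&(Z>.085)&(Z<.122)&~red&~blue&(X>.5)
n,l,s,c=cv2.connectedComponentsWithStats(rim.astype(np.uint8)); k=1+s[1:,4].argmax(); rect(l==k,'rim')
bar=near&(H>100)&(H<122)&(S>70)&(X>.545)&(u>285)&(u<308)&(v>207)&(v<249); Pb=rect(bar,'bar')
for x in nets.silhouettes('pad','top')[:3]:
  rect(x['mask']&ok,'pad'); m=x['mask']&ok&(H>110)&(H<135)&(S>100); rect(m,'line')
E
```

```text
hbar 10 [0.47895046 0.01722316] -0.10536987844288036 -0.028596885385651933 0.47000383926146233
hbar 11 [0.47895046 0.01722316] -0.1137192722767074 -0.03697043567646388 0.469232773080647
hbar 12 [0.47896359 0.01681919] -0.12203402611857564 -0.04610606163508051 0.4673924100509958
rim 4130 c [594.2  38.6] s [167.  190.5] a 10.97 z [103. 108. 112.]
bar 126 c [596.8  45.9] s [95.7  9.3] a 15.56 z [104. 108. 112.]
pad 1581 c [ 342.1 -101.9] s [112.7 111.7] a 84.06 z [ 7. 12. 17.]
line 48 c [ 343.5 -102.4] s [95.4  3.8] a 84.35 z [ 8. 13. 18.]
pad 1459 c [819.7  -3.3] s [115.8 111.8] a 13.25 z [ 7. 12. 17.]
line 42 c [819.3  -1.2] s [ 5.2 94.3] a 14.45 z [ 9. 12. 17.]
pad 1471 c [ 629.9 -184.6] s [112.2 109.7] a 9.83 z [ 7. 12. 16.]
line 41 c [ 629.8 -185.6] s [ 3.4 95.2] a 11.19 z [ 6. 11. 18.]
```

```bash
python3 -m pendant '[85,0,0,0,0.154, 85,0,0,0,0.154, 85,0,0,0,0.154, 85,0,0,0,0.154, 85,0,0,0,0.154, 85,0,0,0,0.155, 60,0,11.7,44.5,0, 60,0,11.7,44.5,0, 60,0,11.7,44.5,0, 60,0,11.7,44.5,0, 60,0,11.7,44.5,0, 60,0,11.7,44.5,0, 60,0,11.7,44.5,0, 60,0,11.7,44.5,0, 60,0,11.7,44.5,0, 60,0,11.7,44.5,0, 60,0,11.7,44.5,0, 60,0,11.7,44.5,0]' 20; python3 -c "
from h import *
st()
for n in ('latch_knob','lid_handle'):
  viewer.grab_frame('wrist');print(n,[(np.round(x['location'],3).tolist(),round(x['score'],2)) for x in nets.look_for(n,'wrist')[:2]])
save('wrist','w1.png')"
```

```text
clock: 3.8
tcp_pos: [0.5364, 0.107, 0.2316]
orientation: [1.069, 1.293, -1.067]
contact_force: [0.8, -0.1, -0.8]
grip_width: 0.06
3.8 [0.5364 0.107  0.2316] 
 [[ 0.001  0.982  0.189]
 [ 0.     0.189 -0.982]
 [-1.     0.001 -0.   ]] [ 0.8 -0.1 -0.8] 0.06 [-0.67  0.28  0.44  1.89 -0.14  1.    0.02]
latch_knob [([0.517, 0.105, 0.116], 0.75)]
lid_handle [([0.585, 0.058, 0.108], 0.67)]
```

View pics/w1.png

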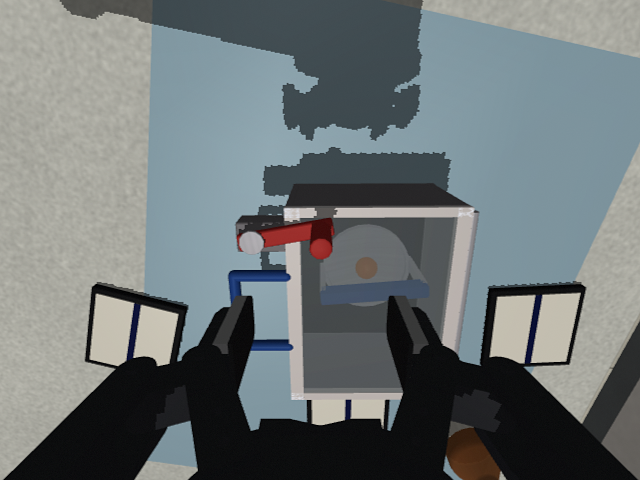

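The wrist view puts the knob top at (320,248), centred between the fingers. I'll descend and pinch it.

```bash
python3 -m pendant '[45,25,0,0,0, 45,25,0,0,0, 45,25,0,0,0, 45,20,0,0,0, 45,8,0,0,0, 0,0,0,0,0, 0,0,0,0,0, 0,0,0,0,0, 0,0,0,0,0]' 20; python3 -c "
from h import *
o=st();C=np.array([.4863,.0882])
ex=np.array([.982,.189]);ey=np.array([-.189,.982])
k=np.array(o['tcp_pos'][:2]);d=k-C;L=np.hypot(*d);a=np.arctan2(d[1],d[0]);print(L,a-.19)
prev=k
for i in range(1,13):
  t=a+(1.5+.19-a)*i/12; q=C+max(L,.053)*np.array([np.cos(t),np.sin(t)]);dd=q-prev;prev=q
  print(np.round([dd@ex*1000,-(dd@ey)*1000],1))"
```

```text
clock: 5.18
tcp_pos: [0.5363, 0.1087, 0.129]
orientation: [1.069, 1.293, -1.067]
contact_force: [0.1, 0.3, 2.1]
grip_width: 0.0151
5.175 [0.5363 0.1087 0.129 ] 
 [[ 0.001  0.982  0.189]
 [ 0.001  0.189 -0.982]
 [-1.     0.001 -0.001]] [0.1 0.3 2.1] 0.0151 [-0.63  0.41  0.4   1.98 -0.22  0.79  0.08]
0.05402204109333857 0.19912363039625808
[-1.5 -5.7]
[-2.1 -5.5]
[-2.7 -5.2]
[-3.2 -4.9]
[-3.7 -4.5]
[-4.2 -4.1]
[-4.6 -3.6]
[-5.  -3.1]
[-5.3 -2.5]
[-5.5 -2. ]
[-5.7 -1.4]
[-5.8 -0.7]
```

```bash
python3 -m pendant '[0,0,-1.5,-5.7,0, 0,0,-2.1,-5.5,0, 0,0,-2.7,-5.2,0, 0,0,-3.2,-4.9,0, 0,0,-3.7,-4.5,0, 0,0,-4.2,-4.1,0, 0,0,-4.6,-3.6,0, 0,0,-5,-3.1,0, 0,0,-5.3,-2.5,0, 0,0,-5.5,-2,0, 0,0,-5.7,-1.4,0, 0,0,-5.8,-0.7,0, 0,0,0,0,0]'
```

```text
clock: 6.8
tcp_pos: [0.4794, 0.1467, 0.1293]
orientation: [1.07, 1.297, -1.061]
contact_force: [-0.5, 11.2, 4.7]
grip_width: 0.015
```

```bash
python3 -m pendant '[45,0,0,0,0, 45,0,0,0,0, 45,0,0,0,0, 45,-25,0,0,0, 45,-25,0,0,0, 40,-15,0,15,0, 40,0,0,30,0, 40,0,0,30,0, 40,0,0,30,0, 40,0,0,26,0, 40,0,0,0,0]'; python3 - <<'E'
from h import *
st()
p,d=viewer.grab_frame('wrist')
v,u=np.mgrid[0:480,0:640]; W=world('wrist',u,v,d); hsv=cv2.cvtColor(p,cv2.COLOR_RGB2HSV)
H,S,V=[hsv[...,i].astype(int) for i in range(3)]
e=np.array([.982,.189]);f=np.array([-.189,.982])
m=(d>0)&(H>100)&(H<125)&(S>140)&(W[...,2]>.085)&(W[...,2]<.125)&(W[...,0]<.54)
P=W[m];t=P[:,:2]@e;q=P[t<t.min()+.011];s=q[:,:2]@f
print(m.sum(),t.min(),t.max(),s.min(),s.max(),P[:,2].mean(), 'mid',e*(t.min()+.005)+f*(s.min()+s.max())/2)
red=(d>0)&((H<6)|(H>174))&(S>120)&(W[...,2]>.14)
print('knob',red.sum(),W[red].mean(0) if red.any() else '')
cv2.imwrite('pics/w2.png',p[:,:,::-1])
p,d=viewer.grab_frame('top')
W=world('top',u,v,d); hsv=cv2.cvtColor(p,cv2.COLOR_RGB2HSV);H,S=hsv[...,0].astype(int),hsv[...,1]
red=(d>0)&((H<6)|(H>174))&(S>120)&(W[...,2]>.14)&(W[...,0]<.6)&(abs(W[...,1])<.2); print('knob top',red.sum(),W[red].mean(0) if red.any() else '')
cv2.imwrite('pics/t2.png',p[:,:,::-1])
E
```

```text
clock: 8.18
tcp_pos: [0.5037, 0.0092, 0.1931]
orientation: [1.071, 1.291, -1.073]
contact_force: [-0.6, 0.6, 0.8]
grip_width: 0.0402
8.175 [0.5037 0.0092 0.1931] 
 [[-0.     0.983  0.184]
 [-0.001  0.184 -0.983]
 [-1.    -0.001  0.001]] [-0.6  0.6  0.8] 0.0402 [-0.56  0.26  0.5   2.02 -0.15  0.9   0.2 ]
3073 0.46807998985998944 0.5204522847652454 -0.11091838240172332 -0.03248413580244932 0.10722016584353085 mid [0.47811609 0.01900148]
knob 544 [0.48002483 0.1347208  0.15475612]
knob top 34 [0.47977259 0.14204903 0.15750429]
```

View pics/w2.png

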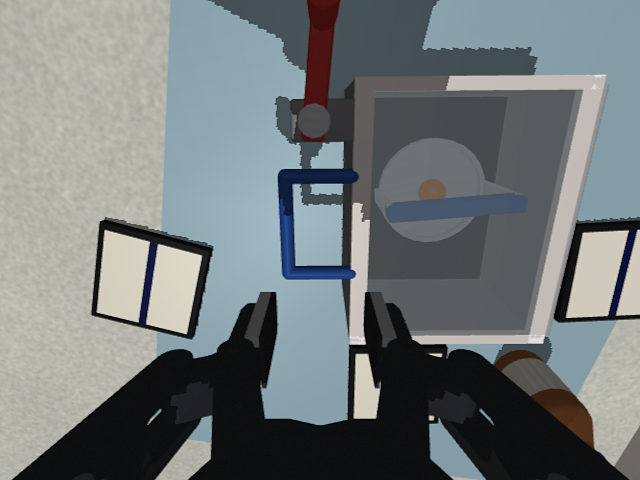

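The latch lever is swung fully clear (knob at about (0.480, 0.142)), and the handle bar in view is at (287,225). I'll grip the handle next.

```bash
python3 -m pendant '[36,0,-11.4,-6.1,0, 36,0,-11.4,-6.1,0, 36,25,0,0,0, 36,25,0,0,0, 36,25,0,0,0, 36,20,0,0,0, 36,9,0,0,0, 0,0,0,0,0, 0,0,0,0,0, 0,0,0,0,0, 0,0,0,0,0]' 20; python3 -c "
from h import *
o=st();z0=.104;R_=.195
prev=np.zeros(2)
a0=np.arctan2(.003,.195)
for i in range(1,25):
  t=a0+1.72*i/24; q=195.02*np.array([np.cos(t)-np.cos(a0),np.sin(t)-np.sin(a0)]);dd=q-prev;prev=q
  print(i,np.round([-dd[1],-dd[0]],1))"
```

```text
clock: 9.65
tcp_pos: [0.4778, 0.0204, 0.0896]
orientation: [1.067, 1.295, -1.069]
contact_force: [-4.9, -0.3, 3.1]
grip_width: 0.0087
9.65 [0.4778 0.0204 0.0896] 
 [[-0.002  0.982  0.189]
 [ 0.001  0.189 -0.982]
 [-1.    -0.002 -0.001]] [-4.9 -0.3  3.1] 0.0087 [-0.52  0.39  0.43  2.16 -0.26  0.65  0.28]
1 [-14.    0.7]
2 [-13.9   1.7]
3 [-13.7   2.7]
4 [-13.5   3.7]
5 [-13.2   4.6]
6 [-12.8   5.6]
7 [-12.4   6.5]
8 [-11.9   7.3]
9 [-11.3   8.2]
10 [-10.7   9. ]
11 [-10.1   9.7]
12 [-9.3 10.4]
13 [-8.6 11. ]
14 [-7.8 11.6]
15 [-6.9 12.2]
16 [-6.  12.6]
17 [-5.1 13. ]
18 [-4.1 13.3]
19 [-3.2 13.6]
20 [-2.2 13.8]
21 [-1.2 13.9]
22 [-0.2 14. ]
23 [ 0.8 14. ]
24 [ 1.8 13.9]
```

```bash
python3 -m pendant '[0,-14,0.7,0,0, 0,-13.9,1.7,0,0, 0,-13.7,2.7,0,0, 0,-13.5,3.7,0,0, 0,-13.2,4.6,0,0, 0,-12.8,5.6,0,0, 0,-12.4,6.5,0,0, 0,-11.9,7.3,0,0]' 30; python3 -c "
from h import *
st()"
```

```text
clock: 10.65
tcp_pos: [0.5087, 0.0264, 0.1955]
orientation: [1.066, 1.298, -1.072]
contact_force: [-9.7, 1.3, 2.3]
grip_width: 0.0083
10.65 [0.5087 0.0264 0.1955] 
 [[-0.006  0.982  0.188]
 [ 0.     0.188 -0.982]
 [-1.    -0.006 -0.001]] [-9.7  1.3  2.3] 0.0083 [-0.59  0.27  0.49  2.01 -0.16  0.91  0.18]
```

```bash
python3 -m pendant '[0,-11.3,8.2,0,0, 0,-10.7,9,0,0, 0,-10.1,9.7,0,0, 0,-9.3,10.4,0,0, 0,-8.6,11,0,0, 0,-7.8,11.6,0,0, 0,-6.9,12.2,0,0, 0,-6,12.6,0,0, 0,-5.1,13,0,0, 0,-4.1,13.3,0,0, 0,-3.2,13.6,0,0, 0,-2.2,13.8,0,0, 0,-1.2,13.9,0,0, 0,-0.2,14,0,0, 0,0.8,14,0,0, 0,1.8,13.9,0,0,0,0,0,0,0]'; python3 -c "
from h import *
st();save('scene','s3.png')"
```

```text
clock: 12.78
tcp_pos: [0.7041, 0.064, 0.2785]
orientation: [1.069, 1.291, -1.066]
contact_force: [1.9, 4.0, 2.2]
grip_width: 0.0085
12.775 [0.7041 0.064  0.2785] 
 [[ 0.002  0.982  0.189]
 [ 0.     0.189 -0.982]
 [-1.     0.002  0.   ]] [1.9 4.  2.2] 0.0085 [-0.5   0.53  0.49  1.44 -0.25  1.23  0.21]
```

View pics/s3.png

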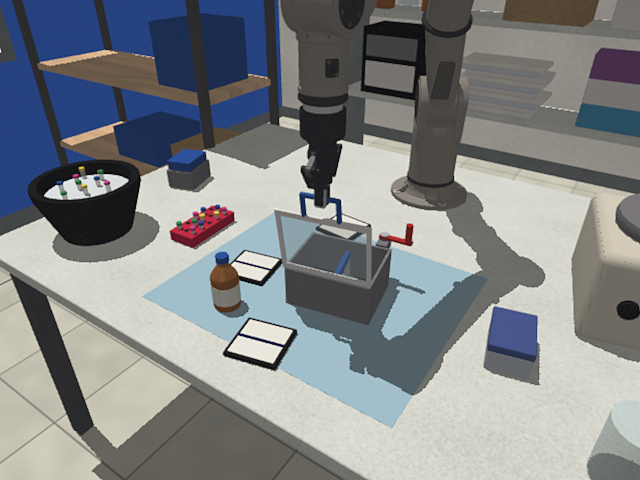

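The lid is leaning back with its handle in the fingers at (330,205), and the latch is open at (405,235). I'll release, move back, turn the jaws across the bar and measure the dish.

```bash
python3 -m pendant '[35,0,0,0,0, 35,0,0,0,0, 35,0,0,0,0, 35,-25,0,0,0, 35,-30,0,0,0, 35,-10,-20,0,0, 40,0,-50,0,0, 45,0,-50,0,0, 45,20,-50,0,0, 45,20,-3,0,0.1655, 45,20,0,0,0.1655, 45,20,0,0,0.1655, 45,10,0,0,0.1655, 45,0,0,0,0.1655, 45,0,0,0,0.1655, 45,0,0,0,0.1655, 45,0,0,0,0.1655, 45,0,0,0,0.166, 45,0,0,0,0]' 20; cat > m.py <<'E'
from h import *
o=st(); M=R.from_rotvec(o['orientation']).as_matrix()
p,d=viewer.grab_frame('wrist'); v,u=np.mgrid[0:480,0:640]; W=world('wrist',u,v,d); hsv=cv2.cvtColor(p,cv2.COLOR_RGB2HSV)
H,S=hsv[...,0].astype(int),hsv[...,1]
m=(d>0)&(H>98)&(H<128)&(S>110)&(W[...,2]>.08)&(W[...,2]<.102)&(abs(W[...,0]-.597)<.065)&(abs(W[...,1]-.042)<.05)
P=W[m]; c,s,a=cv2.minAreaRect((P[:,:2]*1000).astype(np.float32)); print('bar',m.sum(),c,s,a,np.percentile(P[:,2],[5,50,95]),P.mean(0))
g=np.array([c[0]/1000,c[1]/1000,.081]); print('delta tool mm',(M.T@(g-np.array(o['tcp_pos'])))*1000)
for n in('dish_grip','ball_center','dish'): print(n,[(np.round(x['location'],3).tolist(),round(x['score'],2)) for x in nets.look_for(n,'wrist')[:2]])
E
python3 m.py; python3 -c "
from h import *
save('wrist','w4.png')"
```

```text
clock: 15.2
tcp_pos: [0.5322, 0.0304, 0.2538]
orientation: [2.076, 0.284, -2.076]
contact_force: [0.6, 0.5, 0.2]
grip_width: 0.0444
15.2 [0.5322 0.0304 0.2538] 
 [[ 0.     0.269 -0.963]
 [-0.    -0.963 -0.269]
 [-1.     0.     0.   ]] [0.6 0.5 0.2] 0.0444 [-0.8   0.27  0.76  1.91 -0.21  1.05 -1.25]
bar 1642 (597.4669189453125, 47.02354431152344) (99.7305679321289, 11.627599716186523) 15.696438789367676 [0.08805337 0.08961915 0.09087589] [0.60026175 0.04790897 0.0895739 ]
delta tool mm [172.8265416    1.48293663 -67.35392114]
dish_grip [([0.6, 0.044, 0.018], 0.75)]
ball_center [([0.595, 0.057, 0.029], 0.57)]
dish [([0.6, 0.048, 0.018], 0.58)]
```

View pics/w4.png

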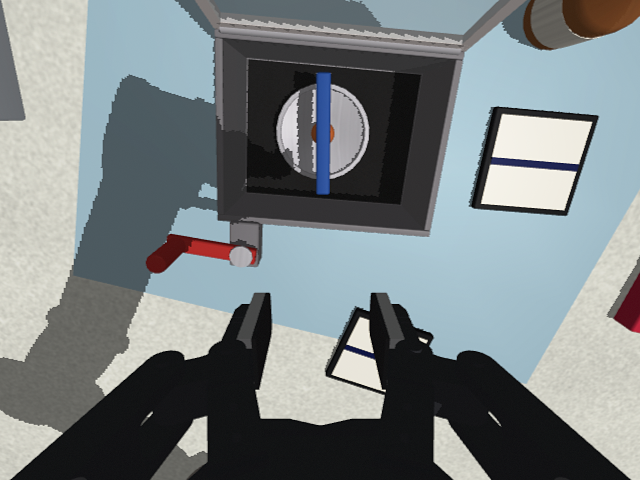

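The bar fits at 99.7 x 11.6 mm and is aligned with the jaws. The ball is at the middle at (322,133). I'll position over it and descend.

```bash
python3 -m pendant '[45,0,0.5,-22.4,0, 45,0,0.5,-22.5,0, 45,0,0.5,-22.5,0, 45,30,0,0,0, 45,30,0,0,0, 45,30,0,0,0, 40,0,0,0,0]' 40; python3 m.py; python3 -c "
from h import *
save('wrist','w5.png')"
```

```text
clock: 16.32
tcp_pos: [0.5961, 0.0471, 0.1618]
orientation: [2.071, 0.283, -2.081]
contact_force: [0.1, -0.5, 0.6]
grip_width: 0.0398
16.325 [0.5961 0.0471 0.1618] 
 [[-0.004  0.268 -0.963]
 [-0.001 -0.963 -0.268]
 [-1.    -0.     0.005]] [ 0.1 -0.5  0.6] 0.0398 [-0.68  0.5   0.67  1.84 -0.38  0.93 -1.13]
bar 2488 (599.529052734375, 46.787322998046875) (99.60467529296875, 11.405651092529297) 15.706581115722656 [0.08999757 0.09132792 0.09242267] [0.60354635 0.04793828 0.09123453]
delta tool mm [80.82559327  1.23451751 -3.62187802]
dish_grip [([0.601, 0.044, 0.019], 0.84)]
ball_center []
dish [([0.6, 0.047, 0.018], 0.55), ([0.485, 0.148, 0.115], 0.55)]
```

View pics/w5.png

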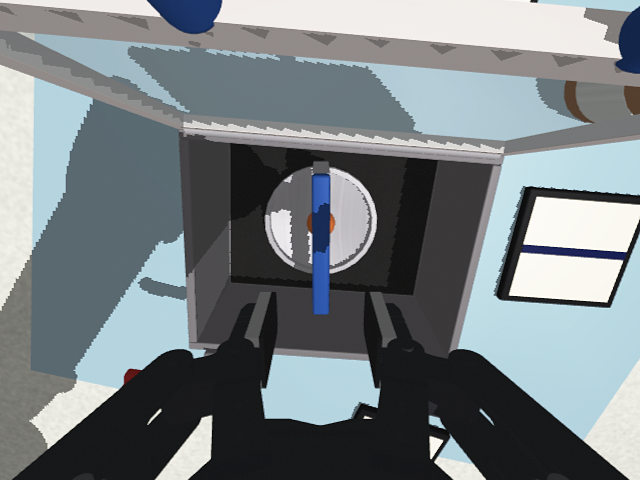

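```bash
python3 -m pendant '[40,25,0.5,-1,0, 40,25,0.5,-1,0, 40,25,0,-0.5,0, 35,15,0,0,0, 30,7.5,0,0,0, 24,0,0,0,0, 20,0,0,0,0, 17,0,0,0,0, 15,0,0,0,0, 14,0,0,0,0, 13,0,0,0,0, 12,0,0,0,0, 10,0,0,0,0, 0,0,0,0,0, 0,0,0,0,0]' 40; python3 -c "
from h import *
st()"
```

```text
clock: 18.45
tcp_pos: [0.6004, 0.0471, 0.0664]
orientation: [2.077, 0.283, -2.076]
contact_force: [-1.0, 1.3, 1.6]
grip_width: 0.0115
18.45 [0.6004 0.0471 0.0664] 
 [[ 0.     0.268 -0.964]
 [ 0.    -0.964 -0.268]
 [-1.    -0.    -0.   ]] [-1.   1.3  1.6] 0.0115 [-0.61  0.63  0.58  1.89 -0.49  0.76 -1.05]
```

```bash
python3 -m pendant '[0,-1,0,0,0, 0,-2,0,0,0, 0,-4,0,0,0, 0,-6,0,0,0, 0,-6,0,0,0, 0,-4,0,0,0, 0,-2,0,0,0, 0,0,0,0,0, 0,0,0,0,0]'; python3 -c "
from h import *
st();save('wrist','w6.png')
for n in('dish','ball_center'): print(n,[(np.round(x['location'],3).tolist(),round(x['score'],2)) for x in nets.look_for(n,'wrist')[:2]])"
```

```text
clock: 19.58
tcp_pos: [0.6002, 0.0469, 0.0911]
orientation: [2.076, 0.283, -2.077]
contact_force: [0.3, -0.5, -1.7]
grip_width: 0.0117
19.575 [0.6002 0.0469 0.0911] 
 [[-0.     0.268 -0.964]
 [-0.    -0.964 -0.268]
 [-1.    -0.     0.   ]] [ 0.3 -0.5 -1.7] 0.0117 [-0.63  0.6   0.61  1.88 -0.46  0.81 -1.07]
dish [([0.608, 0.051, 0.047], 0.94), ([0.621, -0.155, 0.008], 0.65)]
ball_center [([0.598, 0.059, 0.055], 0.47)]
```

View pics/w6.png

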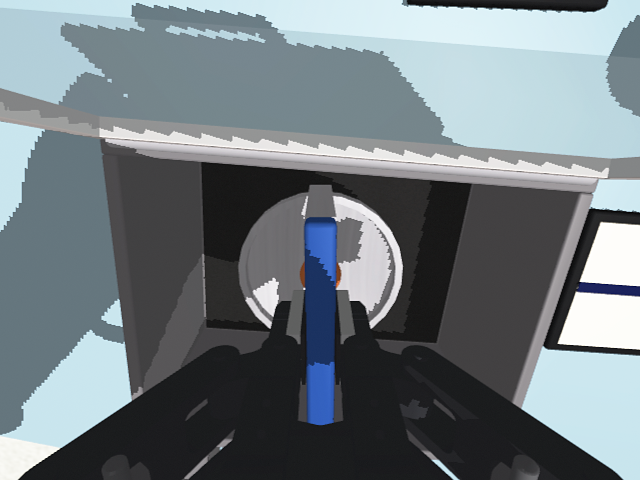

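The dish is lifted and level, and the ball is under the bar at (321,272). Raising it clear of the rim.

```bash
python3 -m pendant '[0,-2,0,0,0, 0,-4,0,0,0, 0,-7,0,0,0, 0,-10,0,0,0, 0,-10,0,0,0, 0,-10,0,0,0, 0,-10,0,0,0, 0,-10,0,0,0, 0,-10,0,0,0, 0,-10,0,0,0, 0,-8,0,0,0, 0,-6,0,0,0, 0,-4,0,0,0, 0,-2,0,0,0, 0,0,0,0,0, 0,0,0,0,0,0,0,0,0,0]'; python3 -c "
from h import *
o=st();M=R.from_rotvec(o['orientation']).as_matrix();p=np.array(o['tcp_pos'])
g=p.copy();g[:2]=[.5995+0,.0468]; t=np.array([.6298,-.185,p[2]])
print(M.T@(t-g)*1000)
p,d=viewer.grab_frame('wrist');v,u=np.mgrid[0:480,0:640];W=world('wrist',u,v,d);hsv=cv2.cvtColor(p,cv2.COLOR_RGB2HSV)
H,S=hsv[...,0].astype(int),hsv[...,1]
m=(d>0)&(H>4)&(H<16)&(S>140)&(W[...,2]>.12);print('ball',m.sum(),W[m].mean(0))
for x in nets.silhouettes('pad','wrist')[:2]:
  q=W[x['mask']&(d>0)];print('pad',x['score'],cv2.minAreaRect((q[:,:2]*1000).astype(np.float32)))"
```

```text
clock: 21.85
tcp_pos: [0.6002, 0.0468, 0.1941]
orientation: [2.076, 0.283, -2.077]
contact_force: [-0.7, -0.3, -2.2]
grip_width: 0.0115
21.85 [0.6002 0.0468 0.1941] 
 [[-0.     0.267 -0.964]
 [-0.    -0.964 -0.267]
 [-1.    -0.     0.   ]] [-0.7 -0.3 -2.2] 0.0115 [-0.7   0.47  0.7   1.81 -0.35  0.99 -1.16]
[8.23823065e-03 2.31459610e+02 3.27990648e+01]
ball 122 [0.60039476 0.0475668  0.16021375]
pad 0.92 ((778.5413818359375, -11.308963775634766), (31.957670211791992, 109.9717025756836), 15.18288516998291)
pad 0.69 ((451.94189453125, 140.3985595703125), (47.185813903808594, 315.7270812988281), 68.69635772705078)
```

```bash
python3 -m pendant '[0,0,2,0.3,0, 0,0,4,0.6,0, 0,0,7,1,0, 0,0,10,1.4,0, 0,0,10,1.4,0, 0,0,10,1.4,0, 0,0,10,1.4,0, 0,0,10,1.4,0, 0,0,10,1.4,0, 0,0,10,1.4,0, 0,0,10,1.4,0, 0,0,10,1.4,0, 0,0,10,1.4,0, 0,0,10,1.4,0, 0,0,10,1.4,0, 0,0,10,1.4,0, 0,0,10,1.4,0, 0,0,10,1.4,0, 0,0,10,1.5,0, 0,0,10,1.5,0]' && python3 -m pendant '[0,0,10,1.5,0, 0,0,10,1.5,0, 0,0,10,1.5,0, 0,0,7,1,0, 0,0,5,0.7,0, 0,0,4,0.5,0, 0,0,2,0.3,0, 0,0,0,0,0, 0,0,0,0,0, 0,0,0,0,0]'; python3 -c "
from h import *
st()"
```

```text
clock: 24.45
tcp_pos: [0.6244, -0.137, 0.1943]
orientation: [2.077, 0.283, -2.077]
contact_force: [0.3, 0.4, -0.8]
grip_width: 0.0114
clock: 25.7
tcp_pos: [0.6305, -0.1842, 0.1943]
orientation: [2.076, 0.283, -2.077]
contact_force: [-0.1, -0.3, -1.9]
grip_width: 0.0113
25.7 [ 0.6305 -0.1842  0.1943] 
 [[-0.     0.268 -0.963]
 [ 0.    -0.963 -0.268]
 [-1.    -0.    -0.   ]] [-0.1 -0.3 -1.9] 0.0113 [-0.28  0.56  0.69  1.67 -0.4   1.05 -0.77]
```

Now turn by -1.485 rad, ramped.

```bash
python3 -m pendant '[0,0,0,0,-0.02, 0,0,0,0,-0.04, 0,0,0,0,-0.06, 0,0,0,0,-0.07, 0,0,0,0,-0.07, 0,0,0,0,-0.07, 0,0,0,0,-0.07, 0,0,0,0,-0.07, 0,0,0,0,-0.07, 0,0,0,0,-0.07, 0,0,0,0,-0.07, 0,0,0,0,-0.07, 0,0,0,0,-0.07, 0,0,0,0,-0.07, 0,0,0,0,-0.07, 0,0,0,0,-0.07, 0,0,0,0,-0.07, 0,0,0,0,-0.07, 0,0,0,0,-0.07]' && python3 -m pendant '[0,0,0,0,-0.07, 0,0,0,0,-0.06, 0,0,0,0,-0.04, 0,0,0,0,-0.03, 0,0,0,0,-0.02, 0,0,0,0,0, 0,2,0,0,0, 0,4,0,0,0, 0,6,0,0,0, 0,6,0,0,0, 0,4,0,0,0, 0,2,0,0,0, 0,0,0,0,0, 0,0,0,0,0, 0,0,0,0,0, 0,0,0,0,0]'; python3 -c "
from h import *
st();save('wrist','w7.png');save('scene','s7.png')"
```

```text
clock: 28.08
tcp_pos: [0.6304, -0.1847, 0.1943]
orientation: [1.251, 1.182, -1.251]
contact_force: [-0.1, 0.4, -2.8]
grip_width: 0.011
clock: 30.08
tcp_pos: [0.6305, -0.1846, 0.1704]
orientation: [1.091, 1.28, -1.09]
contact_force: [-0.5, -0.2, -2.7]
grip_width: 0.0115
30.075 [ 0.6305 -0.1846  0.1704] 
 [[ 0.     0.987  0.159]
 [-0.     0.159 -0.987]
 [-1.     0.     0.   ]] [-0.5 -0.2 -2.7] 0.0115 [-0.04  0.52  0.32  1.68 -0.19  0.98  0.51]
```

View pics/w7.png

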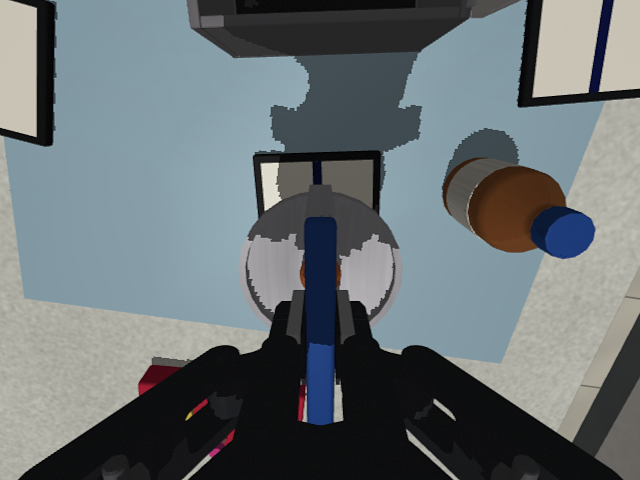

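View pics/s7.png

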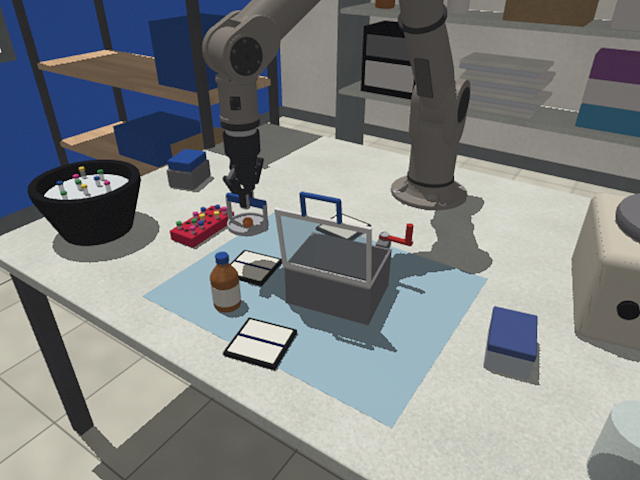

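The bar is in line with the dark line (318,170) and the ball is under the bar at (320,272). The latch and lid are still open and the bystanders have not moved. One numeric check, then hand in.

```bash
python3 -c "
from h import *
for cam in('wrist','scene'):
  p,d=viewer.grab_frame(cam);v,u=np.mgrid[0:480,0:640];W=world(cam,u,v,d);hsv=cv2.cvtColor(p,cv2.COLOR_RGB2HSV)
  H,S=hsv[...,0].astype(int),hsv[...,1]
  m=(d>0)&(H>4)&(H<18)&(S>130)&(W[...,2]>.11)&(np.hypot(W[...,0]-.63,W[...,1]+.185)<.05);print(cam,'ball',m.sum(),W[m].mean(0))
  for x in nets.silhouettes('pad',cam)[:3]:
    q=W[x['mask']&(d>0)&(W[...,2]<.03)];print('pad',x['score'],cv2.minAreaRect((q[:,:2]*1000).astype(np.float32)))
c=viewer.calibration('scene');P=c['world_to_cam']@[.6303,-.1845,.130,1];K=c['mtx'];print('seat px',K[0,2]+K[0,0]*P[0]/-P[2],K[1,2]-K[1,1]*P[1]/-P[2])
p,d=viewer.grab_frame('scene');hsv=cv2.cvtColor(p,cv2.COLOR_RGB2HSV)[200:240,225:275];m=(hsv[...,0]>4)&(hsv[...,0]<18)&(hsv[...,1]>130);y,x=np.nonzero(m);print('ball px',x.mean()+225,y.mean()+200)
r.get_obs()
"
```

```text
wrist ball 145 [ 0.62920976 -0.18295347  0.13795894]
pad 0.94 ((623.2960205078125, -156.34463500976562), (109.94942474365234, 53.55168151855469), 11.052867889404297)
pad 0.92 ((815.3692626953125, -19.11603546142578), (98.73469543457031, 77.88655090332031), 13.841830253601074)
pad 0.6 ((379.9715270996094, -105.55307006835938), (110.41657257080078, 38.76060104370117), 84.17339324951172)
scene ball 71 [ 0.6353363  -0.18049626  0.13420051]
pad 0.88 ((814.5426025390625, -5.4920196533203125), (123.2186508178711, 117.70500183105469), 13.300671577453613)
pad 0.81 ((629.5604248046875, -182.93621826171875), (113.46932983398438, 109.50373077392578), 11.836106300354004)
pad 0.59 ((301.0683288574219, -97.31051635742188), (38.75004959106445, 111.7975082397461), 8.914013862609863)
seat px 247.70611814871742 222.26147299623136
ball px 247.5 222.0
```

```bash
python3 -c "
from h import *
r.hand_in();st()"
```

```text
the job is handed in; nothing more can be done
the job is handed in; nothing more can be done
```

I swung the latch clear, opened the lid right back and lifted the dish out by its bar. I carried it over the right-hand pad, turned it a quarter turn and handed in at about 30 s while still holding it. No verdict was reported.

Last checks before hand-in:
- **Position:** the dish is about 1–2 mm from the pad's centre. Its foot is about 100 mm above the pad, worked out from the gripper height rather than measured.
- **Angle:** the bar is about 2–3° off the line, because the pad's angle fitted between 11° and 12°. The tool reads level.
- **Ball:** it sits within a pixel of its expected place in the scene picture, under 2 mm off, and stayed at the middle in every view. The wrist camera agrees.
- **Grip:** the fingers are on the bar at 11.5 mm opening, set to 40 N.
- **Latch and lid:** both are open in the last scene picture. I estimated the lid at about 1.72 rad and the latch at about 1.5 rad, but did not measure either again at the end.
- **Bystanders:** the rack, bottle and tip box look unmoved.

No check failed. The networks placed the knob, handle and lid only loosely, so I used colour and depth fits for those points instead.

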